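# Index the fixture and burnish a bracket's inside seam

## Robot

A 6-joint arm with a two-finger parallel gripper is mounted at the origin on the work surface. World frame = base frame: x ahead of the robot, y to its left, z up, the work surface at z = 0. Lengths are in mm, angles in rad, forces in N, time in s.
With the tool pointing down it reaches from about 275 to 725 mm from the base axis. Payload 15.9 kg.
Tool frame: the origin (TCP) lies midway between the tips of the shut fingers; the grasp point (between the pads) lies 19 mm behind it; z points along the fingers, y is the line along which they close (so a half turn about z gives the same grasp; the last joint's range is limited). The gripper opens to 85 mm and grips with 20 to 120 N. Pads are 22 mm wide; open, the fingers measure 114 mm over their backs; the gripper's body (76 mm by 85 mm) begins 54 mm behind the grasp point. The pads swing forward as they close: fully open they stand 13 mm farther back than shut.
Start: joints at [1.218, 0.213, -0.034, 1.323, 0, 1.571], TCP at [172.757, 469.191, 231.306] pointing down, gripper open.
Joint ranges: [-2.98, 2.98], [-0.74, 1.72], [-1.14, 1.35], [-2.1, 2.04], [-1.57, 1.44], [-3.14, 3.14]. Speed limits (rad/s): [1.89, 1.89, 2.39, 2.57, 3.14, 3.14].

## Interface

Orientations are given as a unit quaternion [w, x, y, z].
In Python, from station import ctrl gives the robot as it stands. The module is installed in compiled form; this text tells all that it offers. Calls block until the motion is done:
- ctrl.reach(position, orientation): joint-space move of the TCP to a pose.
- ctrl.move_l(position, frame=None, feed=150): straight line of the TCP; frame=None keeps the orientation; feed is the mean speed in mm/s.
- ctrl.move_j(angles): joint-space move.
- ctrl.command_gripper(opening, f_grip=None): finger opening in mm; f_grip is the grip in N (None keeps the last); returns when the fingers have stopped.
- ctrl.pause(seconds).
- ctrl.solve_ik(position, orientation): joint angles nearest the present ones, or None.
- ctrl.read_state(): the state.
- ctrl.capture(name): name is "scene" or "top" or "wrist"; returns a dict with "color" (480x640x3 uint8, red, green, blue), "mtx" (3x3 intrinsics, pixels), "origin" and "orientation" of the camera in the world; the wrist camera has in their place "hand_eye" (4x4, takes a point from camera to tool coordinates, whose origin is the TCP and whose axes are the flange's). Camera axes: x right, y down, z forward; pixel columns grow to the right and rows downward; lengths in mm; the calibration is good to about 2 mm. The wrist camera is an equidistant fisheye: a pixel r from the principal point sees the ray r / f radians off the axis. A picture is of the moment at which its call begins: read the wrist's pose just before it. There is no depth.
A pose or a line that the arm cannot do raises ctrl.PlanningError and nothing moves.
- ctrl.job_done(): hands the job in; it is judged then, once.
The state is a dict: "clock": time; "joint_pos": joint angles; "joint_vel": joint speeds; "effort": joint torques, N m; "tool_pos": TCP position; "tool_rot": TCP orientation; "wrist_force": force on the tool from outside, world axes, zero at the start; "wrist_torque": the same for the moment, N m; "grip_width": finger opening in mm; "finger_force": force on a finger pad.
Only numpy, scipy, OpenCV 4.12 (cv2) and the standard library are available. Lean on these libraries where they do the work, as an engineer would, in place of code of your own. Each camera call takes 0.05 s, during which the arm holds its last target. There are 200 camera calls.

## Task

Using the black-knobbed post, turn the indexing table a quarter turn counter-clockwise to its next stop, so that the open side of the clamped blue bracket comes round from the back to face the robot's left. Then take the red-handled burnishing stylus from the rack, lean it in under the bracket's lip and run its sprung nose, lightly pressed in but never bottomed hard, along the inside bottom seam from the green-marked end to the red-marked end, in one slow unbroken pass (about 3 cm a second). Hang the stylus back upright in the hole it came from, and leave the table at its stop and everything else on the bench where it stands.

Things in the scene. Friction and masses are not known exactly. Their poses are not given: they have to be found in the camera images.
- disc (a joint): Round aluminium indexing table, rad, growing counter-clockwise seen from above about a vertical axis. Starts at the stop at 0; the next stop is 1.571 (a quarter turn) (it can overrun it by 0.2). A detent pulls it to the nearer stop and holds it: up to 0.7 N m, 0.4 rad from the stop. At 0 the bracket on it opens to +x of index_base, away from the robot; at 1.571 to its +y, the robot's left.
- index_base: The fixed grey base of the indexing table, a plate 260 mm square and 22 mm thick, with a grey detent housing 42 x 90 x 92 mm tall behind the disc. Origin on the bench under the axis; z up, x away from the robot (turned by up to 0.3 rad).
- hub (a point): Centre of the top face of the disc (250 mm across), on its vertical turning axis, 45 mm above the bench.
- post_top (a point): Centre of the top of the turning post: a black round knob 24 mm across and 30 mm tall on a 12 mm steel rod, standing on the disc 108 mm from its axis; top 135 mm above the bench. It turns with the disc; it is at the disc's left (+y) at the start and at its front (-x) when indexed.
- lip (a point): Middle of the free edge of the lip of the blue bracket clamped on the disc. Foot plate 4 mm thick, top 49 mm above the bench; wall 4 mm thick, 48 mm high, with a 24 degree bend at mid length (concave on the open side); along its top a 3 mm thick lip overhangs the open side by 20 mm, its underside 45 mm above the foot. So a tool reaches the seam only when leaned some 30 to 50 degrees.
- seam_0 (a point): Point 0 of 5 on the seam, the inside bottom line where the bracket's wall meets the top of its foot (marked by a thin yellow strip), 49 mm above the bench and turning with the disc. The end with green dots (on the foot in front of it and on the lip above it), nearest the post. Points are 28 mm apart; the seam is straight between them.
- seam_1 (a point): Point 1 of 5 on the seam, the inside bottom line where the bracket's wall meets the top of its foot (marked by a thin yellow strip), 49 mm above the bench and turning with the disc.  Points are 28 mm apart; the seam is straight between them.
- seam_2 (a point): Point 2 of 5 on the seam, the inside bottom line where the bracket's wall meets the top of its foot (marked by a thin yellow strip), 49 mm above the bench and turning with the disc. At the bend. Points are 28 mm apart; the seam is straight between them.
- seam_3 (a point): Point 3 of 5 on the seam, the inside bottom line where the bracket's wall meets the top of its foot (marked by a thin yellow strip), 49 mm above the bench and turning with the disc.  Points are 28 mm apart; the seam is straight between them.
- seam_4 (a point): Point 4 of 5 on the seam, the inside bottom line where the bracket's wall meets the top of its foot (marked by a thin yellow strip), 49 mm above the bench and turning with the disc. The end with red dots. Points are 28 mm apart; the seam is straight between them.
- stylus: Seam burnisher hanging upright in the rack: red round handle with black cap, 26 mm across and 75 mm tall, standing by its underside on the rack's plate; below it a steel shank 8 mm across and 60 mm long, then a brass sprung nose. 0.13 kg. Origin on the axis at the underside of the handle; z along the axis towards the cap.
- tip (a point): Foremost point of the stylus's ball nose (ball 6 mm across on a 5 mm rod), on the axis, 85 mm below the handle's underside when not pressed.
- nose (a joint): How far the sprung nose is pushed into the stylus, m: 0 free, 0.010 bottomed. The spring takes 1.2 N to start and 4.2 N at the bottom.
- rack: Fixed plywood rack: a plate 70 x 220 mm, top 100 mm above the bench, with three 15 mm holes in a row along its y at -70, 0 and +70 mm. Stylus, screwdriver and chisel hang in them in any order. Origin on the bench under the middle hole.
- screwdriver: Bystander: screwdriver with orange round handle 26 mm across and 80 mm tall, hanging upright in the rack like the stylus. Origin under the handle.
- chisel: Bystander: chisel with black round handle 27 mm across and 82 mm tall, yellow ring, hanging upright in the rack like the stylus. Origin under the handle.
- jar: Bystander: small jar, 40 mm across, 50 mm tall, standing on a corner of the indexing table's square base plate. Origin under its centre.
- tape: Bystander: yellow tape measure, 45 x 70 x 62 mm tall, on the bench just behind the rack. Origin under its centre.
- glue: Bystander: glue bottle, 54 mm across, 160 mm tall, at the back. Origin under its centre.
- pliers: Bystander: pliers lying flat, about 160 mm long and 14 mm thick, in the middle of the bench in front of the robot.

How it is judged (in metres and radians):
On the way, in this order (a step that is already met when the one before it is completed fails the run):
1. the table is turned to the next stop and stands still there (value of joint disc between 1.5108 and 1.6308 rad and velocity of joint disc between -0.05 and 0.05 rad/s), for 0.2 s.
2. the stylus's nose, pressed in at least 1 mm against the bracket, is within 6 mm of the green-marked end of the seam, the table still at its stop (distance between tip and seam_0 below 0.006 m and value of joint nose above 0.001 m and contact force between stylus and disc above 0.3 N and value of joint disc between 1.5108 and 1.6308 rad), for 0.05 s.
3. the stylus's nose, pressed in at least 1 mm against the bracket, is within 6 mm of the seam's second point, the table still at its stop (distance between tip and seam_1 below 0.006 m and value of joint nose above 0.001 m and contact force between stylus and disc above 0.3 N and value of joint disc between 1.5108 and 1.6308 rad), for 0.05 s.
4. the stylus's nose, pressed in at least 1 mm against the bracket, is within 6 mm of the bend, the table still at its stop (distance between tip and seam_2 below 0.006 m and value of joint nose above 0.001 m and contact force between stylus and disc above 0.3 N and value of joint disc between 1.5108 and 1.6308 rad), for 0.05 s.
5. the stylus's nose, pressed in at least 1 mm against the bracket, is within 6 mm of the fourth point, the table still at its stop (distance between tip and seam_3 below 0.006 m and value of joint nose above 0.001 m and contact force between stylus and disc above 0.3 N and value of joint disc between 1.5108 and 1.6308 rad), for 0.05 s.
6. the stylus's nose, pressed in at least 1 mm against the bracket, is within 6 mm of the red-marked end, the table still at its stop (distance between tip and seam_4 below 0.006 m and value of joint nose above 0.001 m and contact force between stylus and disc above 0.3 N and value of joint disc between 1.5108 and 1.6308 rad), for 0.05 s.
At the end, for the whole second after the job is handed in: The indexing table stands within 0.06 rad of its next stop (1.571), and the stylus hangs released and at rest in its own hole of the rack: within 12 mm of where it started, upright within 0.15 rad, its nose fully out (value of joint disc between 1.5108 and 1.6308 rad and distance of stylus from where it was at the start of the episode below 0.012 m and angle between stylus's own z axis and vertical below 0.15 rad and linear speed of stylus below 0.02 m/s and value of joint nose below 0.001 m); the robot touches nothing.
It fails at once if the nose lifts off in the middle of the seam (at the second, third or fourth point) ((distance between tip and seam_1 below 0.006 m or distance between tip and seam_2 below 0.006 m or distance between tip and seam_3 below 0.006 m) and value of joint nose below 0.0003 m).
It fails at once if the stylus moves faster than 100 mm/s while its nose is pressed in on the bracket (value of joint nose above 0.001 m and contact force between stylus and disc above 0.3 N and linear speed of stylus above 0.1 m/s).
It fails at once if the stylus is forced against the bracket or table with more than 15 N (contact force between stylus and disc above 15 N).
It fails at once if any other thing on the bench (screwdriver, chisel, jar, tape, glue, pliers) is moved more than 20 mm (distance of any of screwdriver, chisel, jar, tape, glue, pliers from where it was at the start of the episode above 0.02 m).
It also fails if it takes over 72 s, if anything falls off the work surface, if the arm or the gripper's body presses on something with over 40 N, if the wrist force passes 120 N, or if a joint passes its speed limit or range.

## Working session

There is one attempt and no reset: what is moved stays moved. The work goes in short steps, each a Python script; the robot and the scene stay as the last script left them, time stands still between calls to the robot, and variables do not carry over. Pictures are saved under pics/ and viewed, at most 10 in all, crops included, and the job is handed in when it is done.

```bash
mkdir -p pics; ls; python3 - <<'E'
from station import ctrl
import cv2,numpy as np
s=ctrl.read_state();print(s['clock'],s['tool_pos'],s['tool_rot'],s['grip_width'])
for n in("scene","top","wrist"):
    c=ctrl.capture(n);cv2.imwrite(f'pics/{n}0.png',c['color'][:,:,::-1]);np.save(f'pics/{n}0.npy',c,allow_pickle=True)
    print(n,{k:np.round(v,4).tolist() for k,v in c.items() if k!='color'})
E
```

```text
pics
0.0 [172.63870382 468.89392862 230.8266199 ] [-9.91460534e-05  1.75474982e-01  9.84483738e-01 -5.38443842e-04] 85.52507034063366
scene {'mtx': [[521.9325, 0.0, 309.2155], [0.0, 521.9325, 236.8862], [0.0, 0.0, 1.0]], 'origin': [1278.3088, 288.7092, 939.1764], 'orientation': [-0.1882, 0.5146, 0.7825, -0.2957]}
top {'mtx': [[582.0938, 0.0, 327.8025], [0.0, 582.0938, 241.8135], [0.0, 0.0, 1.0]], 'origin': [510.3402, 9.4075, 1062.6586], 'orientation': [0.0264, -0.696, 0.7172, -0.0239]}
wrist {'mtx': [[371.6483, 0.0, 314.0488], [0.0, 371.6483, 237.4777], [0.0, 0.0, 1.0]], 'hand_eye': [[0.0003, -0.9603, -0.2791, 70.2539], [1.0, 0.0004, -0.0003, 0.8871], [0.0004, -0.2791, 0.9603, -142.515], [0.0, 0.0, 0.0, 1.0]]}
```

View pics/scene0.png

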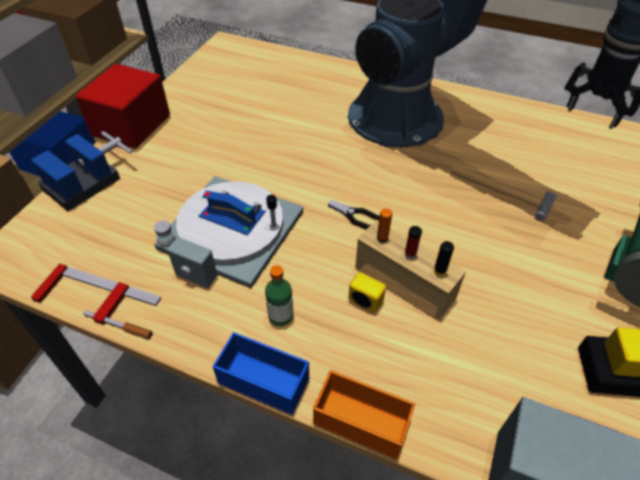

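View pics/top0.png

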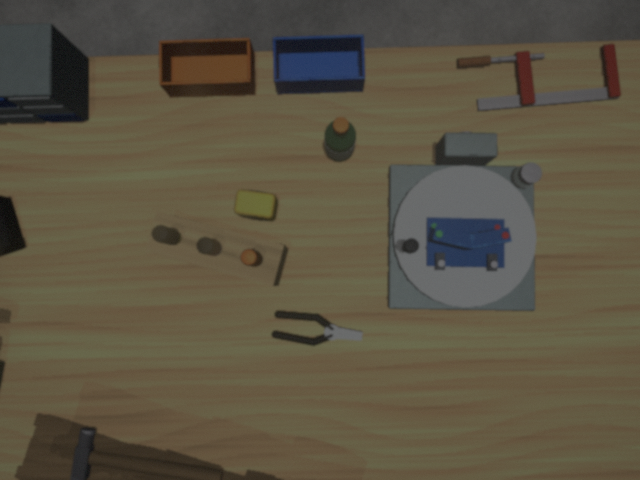

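The scene view shows the stylus (red handle) in the middle hole at about (413,240), the screwdriver at (385,222), the chisel at (445,257) and the knob at (271,203). The top view shows the disc centre at about (465,236), the knob at (410,246), the middle cap at (209,246) and the bracket at 427–505 × 218–268.

```bash
cat > h.py <<'E'
import numpy as np,cv2
from scipy.spatial.transform import Rotation as R
def Rq(q): q=np.array(q,float); return R.from_quat([q[1],q[2],q[3],q[0]])
def qR(r): x=r.as_quat(); return [x[3],x[0],x[1],x[2]]
def ray(c,uv,pose=None):
    K=c['mtx'];uv=np.atleast_2d(uv).astype(float)
    if 'origin' in c:
        d=np.c_[(uv-K[:2,2])/K[0,0],np.ones(len(uv))]
        return np.array(c['origin']),Rq(c['orientation']).apply(d)
    p=(uv-K[:2,2])/K[0,0];r=np.linalg.norm(p,axis=1,keepdims=True)
    d=np.c_[np.sinc(r/np.pi)*p,np.cos(r)]
    H=np.array(c['hand_eye']);T=Rq(pose[1])
    return np.array(pose[0])+T.apply(H[:3,3]),T.apply(d@H[:3,:3].T)
def plane(c,uv,z,pose=None):
    o,d=ray(c,uv,pose);return o+d*((z-o[2])/d[:,2])[:,None]
def proj(c,P):
    q=Rq(c['orientation']).inv().apply(np.atleast_2d(P)-np.array(c['origin']));K=c['mtx']
    return q[:,:2]/q[:,2:]*K[0,0]+K[:2,2]
def tri(c1,u1,c2,u2):
    o1,d1=ray(c1,u1);o2,d2=ray(c2,u2);A=np.c_[d1[0],-d2[0]]
    t=np.linalg.lstsq(A,o2-o1,rcond=None)[0];a,b=o1+t[0]*d1[0],o2+t[1]*d2[0]
    return (a+b)/2,np.linalg.norm(a-b)
E
python3 - <<'E'
from h import *
L=lambda n:np.load(f'pics/{n}0.npy',allow_pickle=True).item()
t,s=L('top'),L('scene');np.set_printoptions(precision=1,suppress=True)
hsv=cv2.cvtColor(t['color'],cv2.COLOR_RGB2HSV)
# disc
m=((hsv[...,1]<40)&(hsv[...,2]>120)).astype(np.uint8)*0
g=t['color'].astype(int)
print('px disc',g[280,465],'plate',g[300,400],'bench',g[330,450])
m=((hsv[...,1]<35)&(g.sum(2)>330)).astype(np.uint8)
m[:150]=0;m[320:]=0;m[:,:380]=0;m[:,545:]=0
cs=max(cv2.findContours(m,0,1)[0],key=cv2.contourArea);
hull=cv2.convexHull(cs)
P=plane(t,cs[:,0],45)[:,:2]
w=np.ones(len(P),bool)
for _ in range(15):
    A=np.c_[2*P[w],np.ones(w.sum())];x=np.linalg.lstsq(A,(P[w]**2).sum(1),rcond=None)[0];r=np.sqrt(x[2]+x[:2]@x[:2])
    e=np.abs(np.linalg.norm(P-x[:2],axis=1)-r);w=e<max(1.5,2*np.median(e))
print('hub',x[:2],'r',r,w.sum(),len(P),cv2.boundingRect(cs))
np.set_printoptions(precision=1,suppress=True)
for n,u1,u2 in(('knob',(410,246),(271,203)),):print(n,plane(t,u1,135),plane(s,u2,135),tri(t,u1,s,u2))
for n,u1,u2,z in(('scr',(250,257),(385,212),180),('sty',(209,246),(415,230),175),('chi',(167,235),(446,246),182)):print(n,plane(t,u1,z),plane(s,u2,z),tri(t,u1,s,u2))
for n,u in (('BL',(390,309)),('BR',(534,309)),('TL',(390,166)),('TR',(534,166))): print(n,plane(t,u,22))
a=cv2.resize(t['color'][205:285,385:515],None,fx=6,fy=6,interpolation=2)
a=np.clip(a*1.8,0,255).astype(np.uint8)
cv2.imwrite('pics/ctop.png',a[:,:,::-1])
b=cv2.resize(t['color'][210:280,145:295],None,fx=4,fy=4,interpolation=2);b=np.clip(b*2.2,0,255).astype(np.uint8)
c=cv2.resize(s['color'][195:295,350:470],None,fx=5,fy=3,interpolation=2)
c=cv2.resize(s['color'][170:270,160:310],None,fx=4,fy=4,interpolation=2)
d=cv2.resize(s['color'][200:290,350:400+90],None,fx=4,fy=4,interpolation=2)
cv2.imwrite('pics/crack.png',np.hstack([b])[:,:,::-1])
o=np.zeros((600,800,3),np.uint8);o[:280,:600]=b[:280];o[280:600,:560]=cv2.resize(s['color'][200:280,350:490],None,fx=4,fy=4,interpolation=2)
cv2.imwrite('pics/crack.png',o[:,:,::-1])
cv2.imwrite('pics/csc.png',c[:,:,::-1])
E
```

```text
px disc [104 106 106] plate [84 91 90] bench [104 100  74]Traceback (most recent call last):
  File "<stdin>", line 11, in <module>
ValueError: max() iterable argument is empty
```

```bash
cat > m.py <<'E'
from h import *
L=lambda n:np.load(f'pics/{n}0.npy',allow_pickle=True).item()
t,s=L('top'),L('scene');np.set_printoptions(precision=1,suppress=True)
hsv=cv2.cvtColor(t['color'],cv2.COLOR_RGB2HSV);g=t['color'].astype(int)
m=((hsv[...,1]<35)&(g.sum(2)>291)).astype(np.uint8)
m[:150]=0;m[320:]=0;m[:,:380]=0;m[:,545:]=0
cs=max(cv2.findContours(m,0,1)[0],key=cv2.contourArea)
P=plane(t,cs[:,0],45)[:,:2];w=np.ones(len(P),bool)
for _ in range(15):
    A=np.c_[2*P[w],np.ones(w.sum())];x=np.linalg.lstsq(A,(P[w]**2).sum(1),rcond=None)[0];r=np.sqrt(x[2]+x[:2]@x[:2])
    e=np.abs(np.linalg.norm(P-x[:2],axis=1)-r);w=e<max(1.5,2*np.median(e))
print('hub',x[:2],'r',r,w.sum(),len(P),cv2.boundingRect(cs))
for n,u1,u2 in(('knob',(410,246),(271,203)),):print(n,plane(t,u1,135),plane(s,u2,135),tri(t,u1,s,u2))
for n,u1,u2,z in(('scr',(250,257),(385,212),180),('sty',(209,246),(415,230),175),('chi',(167,235),(446,246),182)):print(n,plane(t,u1,z),plane(s,u2,z),tri(t,u1,s,u2))
for n,u in (('BL',(390,309)),('BR',(534,309)),('TL',(390,166)),('TR',(534,166))): print(n,plane(t,u,22))
a=cv2.resize(t['color'][205:285,385:515],None,fx=6,fy=6,interpolation=2)
cv2.imwrite('pics/ctop.png',np.clip(a*1.9,0,255).astype(np.uint8)[:,:,::-1])
b=cv2.resize(t['color'][210:280,145:295],None,fx=4,fy=4,interpolation=2)
o=np.zeros((600,800,3),np.uint8);o[:280,:600]=np.clip(b*2.2,0,255);o[280:600,:560]=cv2.resize(s['color'][200:280,350:490],None,fx=4,fy=4,interpolation=2)
cv2.imwrite('pics/crack.png',o[:,:,::-1])
E
python3 m.py
```

```text
hub [ 586.9 -228.6] r 122.5981968125179 382 441 (395, 167, 142, 140)
knob [[ 565.9 -119.2  135. ]] [[ 583.  -113.2  135. ]] (array([ 567.1, -122.1,  116.7]), np.float64(0.6169004597144286))
scr [[553.8 130.4 180. ]] [[555.2 131.5 180. ]] (array([553.8, 130.9, 178.4]), np.float64(0.6243571407501535))
sty [[572.8 193.4 175. ]] [[574.  199.6 175. ]] (array([572.2, 196.8, 171.7]), np.float64(5.453245852318283))
chi [[591.  255.6 182. ]] [[596.9 265.4 182. ]] (array([590.8, 261.7, 173.2]), np.float64(7.426196717834883))
BL [[461.7 -94.9  22. ]]
BR [[ 454.1 -350.3   22. ]]
TL [[ 718.6 -104.6   22. ]]
TR [[ 710.6 -364.4   22. ]]
```

View pics/ctop.png

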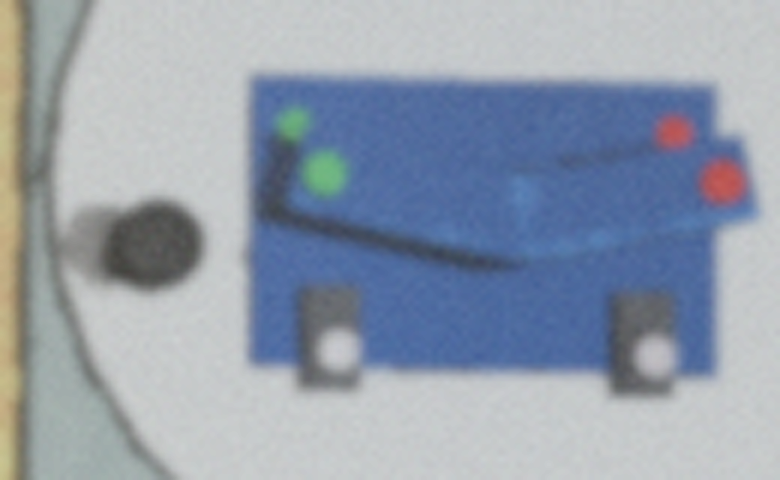

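View pics/crack.png

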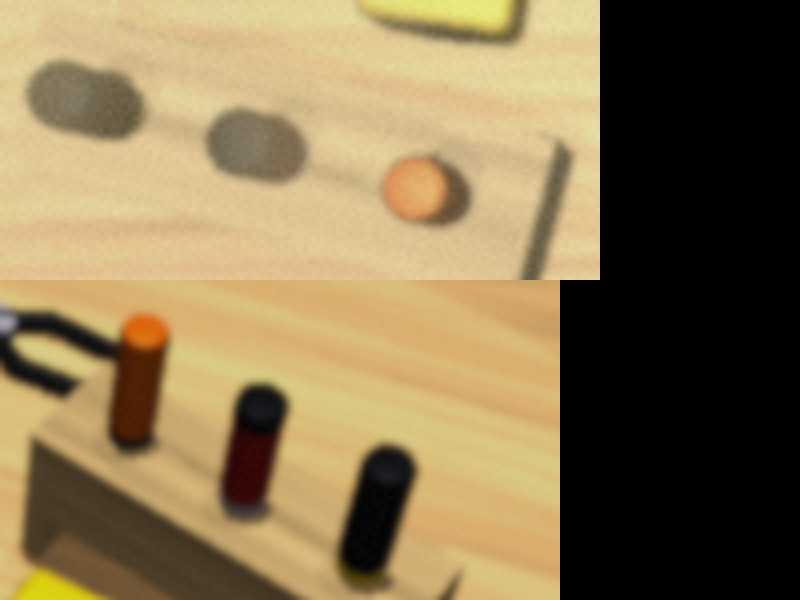

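The top crop shows the knob at (155,245), the green dots at (293,123) and (325,173), the red dots at (674,133) and (723,183), and the lip's back edge running (268,210)–(520,256)–(755,214). The rack crop puts the stylus cap centre at (240,143) in the top view and (262,402) in the scene view.

```bash
cat > g.py <<'E'
from h import *
hub=np.array([586.6,-228.6]);
def down(yaw): # tool z down, tool y at angle yaw in xy
    y=np.array([np.cos(yaw),np.sin(yaw),0]);z=np.array([0,0,-1.]);return qR(R.from_matrix(np.c_[np.cross(y,z),y,z]))
E
python3 - <<'E'
from g import *
from station import ctrl
L=lambda n:np.load(f'pics/{n}0.npy',allow_pickle=True).item()
t,s=L('top'),L('scene');np.set_printoptions(precision=2,suppress=True)
f=lambda p:(385+p[0]/6-.4,205+p[1]/6-.4)
B=[plane(t,f(p),97)[0] for p in((268,210),(520,256),(755,214))];print('lip back',*B,np.linalg.norm(B[0]-B[1]),np.linalg.norm(B[1]-B[2]))
F=[plane(t,f(p),49)[0][:2] for p in((250,76),(715,86),(715,376),(250,363))];print('foot',*F)
for p,z in(((293,123),49),((325,173),97),((674,133),49),((723,183),97)):print('dot',plane(t,f(p),z)[0])
k=plane(t,f((157,245)),135)[0];print('knob',k,np.linalg.norm(k[:2]-hub))
for u1,u2,z in(((248.5,256.5),(386.2,212.5),180),((204.8,245.5),(415.5,230.5),175),((161,233.5),(447,246.2),182)):print(plane(t,u1,z)[0],plane(s,u2,z)[0],tri(t,u1,s,u2))
a0=np.arctan2(*(k[:2]-hub)[::-1]);print('a0',a0)
for off in(np.pi/2,-np.pi/2):
    J=[ctrl.solve_ik([*(hub+108*np.array([np.cos(a0+d),np.sin(a0+d)])),101],down(a0+d+off)) for d in(0,.8,1.57)]
    print([None if j is None else np.round(j,2) for j in J])
E
```

```text
lip back [ 577.87 -156.91   97.  ] [ 563.01 -226.01   97.  ] [ 572.69 -291.52   97.  ] 70.68028342165718 66.21912829431304
foot [ 620.54 -161.59] [ 613.5  -296.79] [ 529.14 -292.45] [ 536.94 -158.08]
dot [ 606.41 -173.52   49.  ]
dot [ 587.68 -173.12   97.  ]
dot [ 600.12 -284.17   49.  ]
dot [ 581.56 -283.12   97.  ]
knob [ 566.78 -120.48  135.  ] 109.92247549254917
[554.65 132.62 180.  ] [555.61 134.14 180.  ] (array([554.54, 133.35, 178.62]), np.float64(1.1275629416246822))
[573.75 199.83 175.  ] [574.93 200.91 175.  ] (array([573.76, 200.45, 173.56]), np.float64(0.6412267297100314))
[593.54 264.68 182.  ] [596.63 267.28 182.  ] (array([593.69, 266.49, 178.31]), np.float64(1.4843919510152792))
a0 1.7520931880555688
[array([-0.21,  0.43, -0.07,  1.07,  0.  , -1.96]), array([-0.33,  0.32, -0.22,  1.02,  0.  , -2.88]), array([-0.48,  0.35, -0.18,  1.04,  0.  ,  2.48])]
[array([-0.21,  0.43, -0.07,  1.07,  0.  ,  1.18]), array([-0.33,  0.32, -0.22,  1.02,  0.  ,  0.26]), array([-0.48,  0.35, -0.18,  1.04,  0.  , -0.66])]
```

```bash
python3 - <<'E'
from g import *
from station import ctrl
np.set_printoptions(precision=2,suppress=True)
k=np.array([566.8,-120.8]);a0=np.arctan2(*(k-hub)[::-1]);r=108.5
P=lambda d,z:[*(hub+r*np.array([np.cos(a0+d),np.sin(a0+d)])),z]
S=lambda:ctrl.read_state()
ctrl.reach(P(0,215),down(a0-np.pi/2))
ctrl.command_gripper(55,40)
ctrl.move_l(P(0,101),feed=150)
ctrl.command_gripper(15,40)
s=S();print(s['clock'],s['grip_width'],s['finger_force'],s['tool_pos'],s['wrist_force'])
for i in range(1,10):
    d=i*np.pi/18
    ctrl.move_l(P(d,101),frame=down(a0+d-np.pi/2),feed=60)
    s=S();print(round(s['clock'],2),s['grip_width'],s['wrist_force'])
ctrl.command_gripper(55)
s=S();print(s['clock'],s['tool_pos'],s['wrist_force'])
ctrl.move_l(P(d,235),feed=200)
# look
s=S();c=ctrl.capture('wrist');print(s['tool_pos'],S()['clock'])
c['pose']=[s['tool_pos'],s['tool_rot']];np.save('pics/w1.npy',c,allow_pickle=True)
t=ctrl.capture('top');np.save('pics/t1.npy',t,allow_pickle=True);sc=ctrl.capture('scene');np.save('pics/s1.npy',sc,allow_pickle=True)
o=np.zeros((600,800,3),np.uint8);o[:400,:560]=cv2.resize(np.clip(t['color'][200:280,410:522].astype(float)*1.9,0,255).astype(np.uint8),None,fx=5,fy=5);o[400:600,:300]=cv2.resize(sc['color'][170:270,170:320],None,fx=2,fy=2)
cv2.imwrite('pics/w1.png',c['color'][:,:,::-1]);cv2.imwrite('pics/t1.png',o[:,:,::-1])
E
```

```text
4.375 22.846518773851322 39.271570444107056 [ 567.69 -121.91  101.92] [0.29 0.42 5.37]
4.84 23.39138696358667 [3.96 0.93 7.73]
5.31 23.050115303299 [6.03 2.86 6.65]
5.78 22.98210679991204 [7.3  2.64 6.29]
6.24 23.036523751761653 [5.65 1.06 6.35]
6.71 22.87582019184535 [ 7.59 -2.68  5.88]
7.17 22.745389883048876 [ 5.3  -6.63  5.71]
7.64 22.72201386865893 [ 8.88 -6.67  2.49]
8.11 23.22567446483032 [13.33 -3.63  0.46]
8.57 22.887074344513724 [15.75  3.16  0.87]
8.9833 [ 479.71 -248.13  100.87] [ 0.21 -0.7  -0.15]
[ 479.52 -248.04  233.89] 9.85
```

View pics/w1.png

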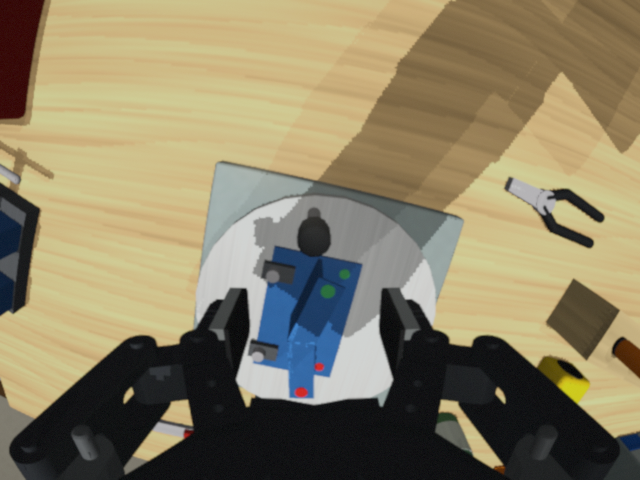

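View pics/t1.png

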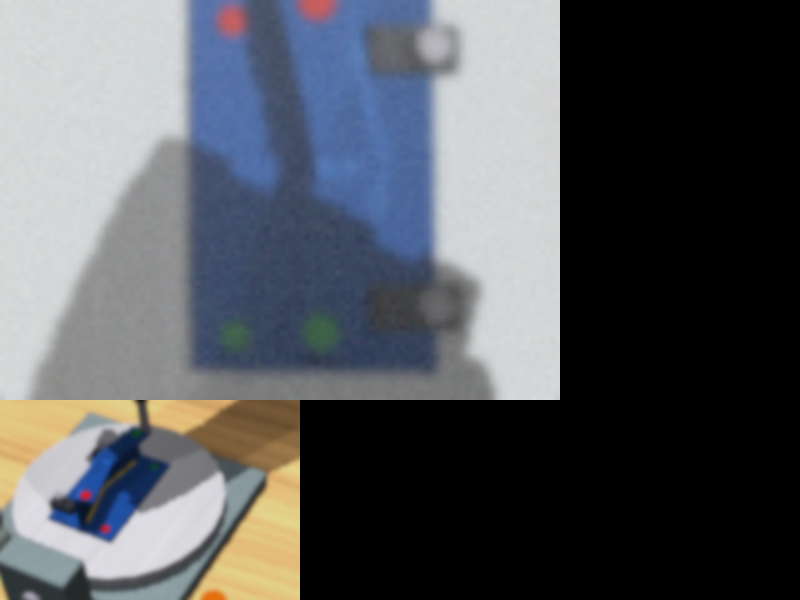

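The wrist view confirms the table has turned, with the post at (313,235). The scene crop now shows the yellow seam strip under the lip, running roughly (88,520)–(135,462), with the green end nearest the post.

```bash
python3 - <<'E'
from g import *
from station import ctrl
np.set_printoptions(precision=1,suppress=True)
L=lambda n:np.load(f'pics/{n}.npy',allow_pickle=True).item()
t,s,w=L('t1'),L('s1'),L('w1')
h=cv2.cvtColor(s['color'],cv2.COLOR_RGB2HSV);c=s['color'].astype(int)
m=(h[...,0]>12)&(h[...,0]<35)&(h[...,1]>70);m[:195]=0;m[240:]=0;m[:,:205]=0;m[:,243:]=0
v,u=np.nonzero(m);X=plane(s,np.c_[u,v],49)
for i in np.argsort(X[:,0])[::2]:print(u[i],v[i],X[i,:2],c[v[i],u[i]])
for n,p,z in(('gf',(234.5,335),49),('gl',(320,333),97),('rf',(231.5,20),49),('rl',(318,5),97)):print(n,plane(t,(410+p[0]/5-.4,200+p[1]/5-.4),z)[0])
for n,p,z in(('gf',(344,274),49),('gl',(327,291),97),('rf',(319,367),49),('rl',(301,392),97),('knob',(313,225),135)):print('w',n,plane(w,p,z,w['pose'])[0])
# scene dots by colour
for n,mm in(('r',(c[...,0]>120)&(c[...,1]<70)&(c[...,2]<90)),('g',(c[...,1]>1.25*c[...,0])&(c[...,1]>1.2*c[...,2])&(c[...,1]>40))):
    mm=mm.astype(np.uint8);mm[:180]=0;mm[245:]=0;mm[:,:195]=0;mm[:,260:]=0
    k,_,st,ce=cv2.connectedComponentsWithStats(mm)
    for i in range(1,k):
        if st[i,4]>2:print(n,st[i,4],ce[i],plane(s,ce[i],49)[0],plane(s,ce[i],97)[0])
n=np.array([.036,1,0])
for th in(33,40):
  for yaw in np.arange(0,360,45):
    a=np.radians(th);z=-np.array([n[0]*np.sin(a),n[1]*np.sin(a),np.cos(a)]);z/=np.linalg.norm(z)
    y=np.array([1,0,0])-z[0]*z;y/=np.linalg.norm(y)
    Q=R.from_matrix(np.c_[np.cross(y,z),y,z])*R.from_euler('z',yaw,degrees=True)
    J=[ctrl.solve_ik(np.array([x,-221,49.])-z*112,qR(Q)) for x in(531,586,642)]
    print(th,yaw,[None if j is None else np.round(j,2) for j in J])
E
```

```text
236 201 [ 535.6 -236.9] [69 63 41]
235 202 [ 539.5 -237.5] [70 63 38]
234 203 [ 543.4 -238.1] [66 60 42]
232 204 [ 548.3 -240.8] [57 53 40]
230 205 [ 553.1 -243.6] [57 53 40]
229 206 [ 557.  -244.2] [61 55 36]
228 207 [ 560.8 -244.7] [63 57 38]
227 208 [ 564.7 -245.3] [58 53 39]
225 210 [ 572.3 -246.4] [65 61 40]
223 212 [ 579.9 -247.5] [70 65 44]
217 223 [ 616.2 -242.7] [69 63 40]
217 224 [ 619.  -241.1] [66 60 45]
215 224 [ 620.8 -245.4] [49 44 33]
215 225 [ 623.5 -243.8] [61 54 32]
215 226 [ 626.2 -242.2] [70 63 34]
215 227 [ 628.9 -240.6] [72 64 37]
215 228 [ 631.6 -239. ] [68 62 45]
213 228 [ 633.4 -243.3] [48 46 33]
213 229 [ 636.1 -241.7] [55 51 34]
gf [ 532.8 -210.5   49. ]
gl [ 531.5 -228.4   97. ]
rf [ 643.  -214.5   49. ]
rl [ 640.9 -232.9   97. ]
w gf [ 534.4 -208.5   49. ]
w gl [ 533.5 -226.8   97. ]
w rf [ 644.8 -211.8   49. ]
w rl [ 643.4 -230.1   97. ]
w knob [ 471.1 -249.8  135. ]
r 12 [212.3 217.5] [ 605.3 -261.6   49. ] [ 641.6 -232.    97. ]
r 8 [221.9 234.1] [ 641.8 -215.1   49. ] [ 676.1 -187.9   97. ]
g 10 [237.8 186. ] [ 487.7 -258.2   49. ] [ 530.4 -228.7   9
[... 1648 characters left out ...]
[ 0.1,  0.4, -0.2,  1.1, -0.7, -2.2]), array([ 0.1,  0.5, -0. ,  1.1, -0.7, -2.2]), array([ 0.1,  0.6,  0.2,  1.2, -0.7, -2.2])]
40 180 [array([ 0.1,  0.4, -0.2,  1.1, -0.7, -1.4]), array([ 0.1,  0.5, -0. ,  1.1, -0.7, -1.4]), array([ 0.1,  0.6,  0.2,  1.2, -0.7, -1.4])]
40 225 [array([ 0.1,  0.4, -0.2,  1.1, -0.7, -0.6]), array([ 0.1,  0.5, -0. ,  1.1, -0.7, -0.7]), array([ 0.1,  0.6,  0.2,  1.2, -0.7, -0.7])]
40 270 [array([ 0.1,  0.4, -0.2,  1.1, -0.7,  0.1]), array([ 0.1,  0.5, -0. ,  1.1, -0.7,  0.1]), array([ 0.1,  0.6,  0.2,  1.2, -0.7,  0.1])]
40 315 [array([ 0.1,  0.4, -0.2,  1.1, -0.7,  0.9]), array([ 0.1,  0.5, -0. ,  1.1, -0.7,  0.9]), array([ 0.1,  0.6,  0.2,  1.2, -0.7,  0.9])]
```

```bash
python3 - <<'E'
from g import *
from station import ctrl
import json
np.set_printoptions(precision=2,suppress=True)
S=ctrl.read_state
h=[574,200.3];q=down(-0.28)
ctrl.reach([*h,235],q);print(S()['joint_pos'])
ctrl.command_gripper(55,80)
ctrl.move_l([*h,128],feed=120)
ctrl.pause(.2)
s=S();print(s['clock'],s['tool_pos'],s['wrist_force'])
ctrl.command_gripper(15,80);ctrl.pause(.2)
s=S();print(s['clock'],s['tool_pos'],s['wrist_force'],s['grip_width'],s['finger_force'])
json.dump(dict(p=list(s['tool_pos']),q=list(s['tool_rot'])),open('grasp.json','w'))
ctrl.move_l([*h,258],feed=120);ctrl.pause(.2)
s=S();print(s['clock'],s['tool_pos'],s['wrist_force'],s['wrist_torque'],s['grip_width'])
sc=ctrl.capture('scene');tp=ctrl.capture('top');cv2.imwrite('pics/s2.png',np.hstack([cv2.resize(sc['color'][130:290,340:500],(400,400)),cv2.resize(np.clip(tp['color'][180:300,130:250]*1.9,0,255).astype(np.uint8),(400,400))])[:,:,::-1])
E
```

```text
[ 0.34  0.45  0.3   1.42 -0.    2.19]
13.825 [574.32 200.41 128.58] [-0.57  0.01 -0.02]
14.4083 [574.18 200.37 128.37] [-0.52 -0.34  5.93] 24.745320469014008 78.277587890625
15.8417 [573.82 200.24 257.56] [-0.47  1.15 -1.26] [-0.    0.03  0.01] 24.47520679927909
```

View pics/s2.png

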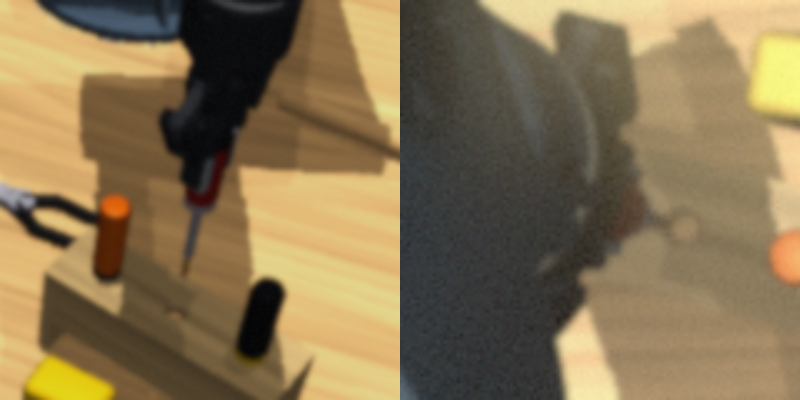

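The stylus is held by the handle with its tip clear above the empty hole, and the neighbouring tools have not moved. Next I raise it, carry it over and lean it, then probe the wall and foot at the green end.

```bash
cat >> g.py <<'E'
from station import ctrl
S=ctrl.read_state
th=np.radians(37);n=np.array([.036,1,0]);n/=np.linalg.norm(n)
az=-(n*np.sin(th)+np.array([0,0,np.cos(th)]))
ty=np.array([1,0,0])-az[0]*az;ty/=np.linalg.norm(ty)
Q=R.from_matrix(np.c_[np.cross(ty,az),ty,az]);LT=113.4
def tcp(tip): return list(np.array(tip,float)-az*LT)
def force(k=6):
    f=[]
    for _ in range(k): ctrl.pause(.02);f.append(S()['wrist_force'])
    return np.mean(f,0)
def tip(): s=S();return np.array(s['tool_pos'])+Rq(s['tool_rot']).apply([0,0,LT])
E
python3 - <<'E'
from g import *
np.set_printoptions(precision=2,suppress=True)
L=np.load('pics/s1.npy',allow_pickle=True).item()
s=S();ctrl.move_l([574,200.3,315],feed=150)
s0=np.array([532.,-236.3,49])
ctrl.reach(tcp(s0+[0,100,150]),qR(Q));print(S()['clock'],tip(),S()['joint_pos'])
# probing height: tip 3.5 above foot, 8mm off the wall
P=s0+[0,0,3.5]+9*n
ctrl.move_l(tcp(P-az*80),feed=150)
ctrl.move_l(tcp(P-az*8),feed=80)
ctrl.pause(.3);f0=force();print('base',f0,tip())
ctrl.move_l(tcp(P),feed=30);print('at P',force()-f0,tip())
hit=None
for i in range(1,24):
    p=P-n*.5*i
    ctrl.move_l(tcp(p),feed=20);f=force(3)-f0;d=f@n
    if i%4==0 or d>.8:print(i,p,f,tip())
    if d>1.2:hit=1;break
print('hit',hit,S()['clock'])
ctrl.move_l(tcp(p+3*n),feed=20);print(force()-f0,tip())
w=ctrl.capture('scene');cv2.imwrite('pics/s3.png',cv2.resize(w['color'][140:280,160:330],(800,600),interpolation=2)[:,:,::-1])
np.save('pr.npy',dict(f0=f0,p=p,P=P,s0=s0),allow_pickle=True)
E
```

```text
17.5 [ 532.16 -135.59  198.68] [ 0.22  0.39  0.18  1.56 -0.62  1.86]
base [-0.14  0.17 -1.26] [ 532.55 -222.41   58.93]
at P [-0.01 -0.19  0.47] [ 532.29 -227.34   52.52]
4 [ 532.25 -229.3    52.5 ] [ 0.26 -0.09 -0.03] [ 532.23 -229.32   52.49]
8 [ 532.18 -231.3    52.5 ] [ 0.37 -0.18 -0.11] [ 532.18 -231.32   52.51]
12 [ 532.11 -233.3    52.5 ] [ 0.   -0.54  0.87] [ 532.08 -233.31   52.47]
16 [ 532.04 -235.3    52.5 ] [0.52 0.49 0.27] [ 532.07 -235.27   52.5 ]
18 [ 532.  -236.3   52.5] [0.97 1.26 0.55] [ 532.07 -236.27   52.52]
hit 1 25.6333
[ 0.51 -0.15  0.37] [ 532.09 -233.33   52.49]
```

View pics/s3.png

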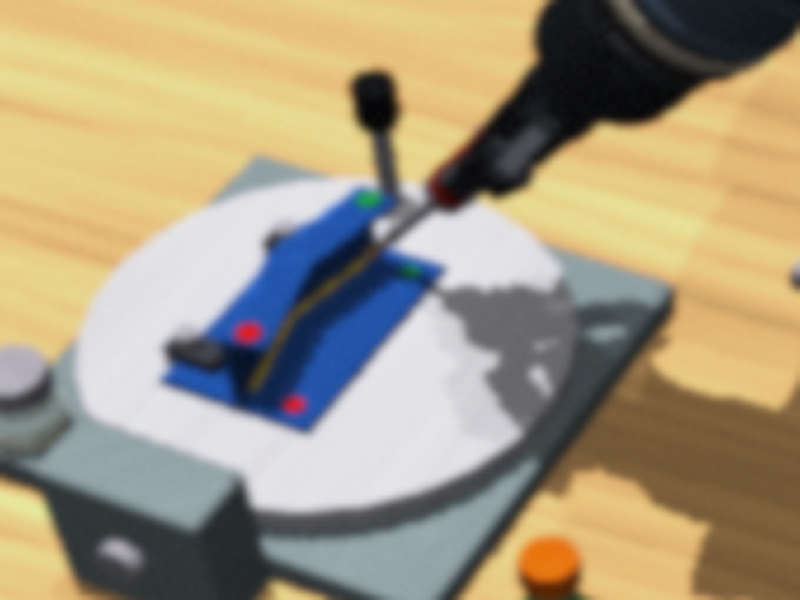

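The scene crop shows the nose reaching under the lip at the green end, the shank clear of the lip, and the yellow seam visible. The wall contact agrees with the estimated seam. Now I find the foot, press in and run the pass.

```bash
python3 - <<'E'
from g import *
np.set_printoptions(precision=2,suppress=True)
s0=np.array([532.,-236.5,49.3]);s2=np.array([586.5,-249,49.3]);s4=np.array([641.3,-239.9,49.3])
off=2.3
b=s0+off*n
ctrl.move_l(tcp(b-az*4),feed=20);ctrl.pause(.2);f0=force(10);print('base',f0,tip())
c=None
for i in range(1,20):
    a=-4+.5*i;ctrl.move_l(tcp(b+az*a),feed=15);f=force(4)-f0
    print(a,f,-f@az,tip()[2])
    if f[2]>1.0 and c is None:c=a
    if c is not None and a>=c+3.5:break
if c is None: raise SystemExit('no contact')
press=a;np.save('press.npy',[c,press,off,*f0]);print('contact',c,'press',press,S()['clock'])
E
```

```text
base [-0.46 -0.04 -1.26] [ 532.18 -231.84   52.51]
-3.5 [ 0.64 -0.08  0.09] 0.0413421774748847 52.09333112252959
-3.0 [ 0.53 -0.12  0.21] 0.11019277396169337 51.68269103074876
-2.5 [ 0.27 -0.62  0.01] -0.35689653127955695 51.276521997955285
-2.0 [0.02 0.17 0.19] 0.24830173114293597 50.911404993242556
-1.5 [ 0.32 -0.51 -0.48] -0.6816534216064299 50.51342169218616
-1.0 [0.44 0.36 0.61] 0.7119843334757603 50.10643437252183
-0.5 [0.04 0.46 0.94] 1.0261153675551686 49.761663426874094
0.0 [0.37 0.86 1.59] 1.7936927745481503 49.328831368098705
0.5 [0.47 0.52 1.11] 1.2124263306655039 48.905477937344855
1.0 [0.81 1.15 1.67] 2.045073017394171 48.505379761169564
1.5 [0.53 1.09 1.95] 2.2203484257907107 48.122952399542626
2.0 [1.03 1.1  2.3 ] 2.519488693657387 47.73003906473315
2.5 [0.49 1.04 2.11] 2.3255619456178995 47.31552414340693
3.0 [1.1  0.9  2.14] 2.2767648508686773 46.92570112432118
3.5 [0.9  1.12 2.71] 2.857515385501147 46.4901976364536
contact 0.0 press 3.5 31.45
```

```bash
python3 - <<'E'
from g import *
np.set_printoptions(precision=2,suppress=True)
s0=np.array([532.,-236.5,49.3]);s2=np.array([586.5,-249,49.3]);s4=np.array([641.3,-239.9,49.3])
c,press,off,*f0=np.load('press.npy');f0=np.array(f0);o=off
for i in range(1,9):
    p=s0+(s2-s0)*i/4 if i<=4 else s2+(s4-s2)*(i-4)/4
    if i==8:p=p+(s4-s2)/56*.5
    ctrl.move_l(tcp(p+o*n+az*press),feed=28)
    f=force(3)-f0;ax=-f@az
    lat=f@n
    print(i,round(S()['clock'],2),f,'ax',round(ax,2),'lat',round(lat,2),tip()-(p+o*n+az*press),o,press)
    if lat>2.2:o+=.5
    elif lat<.3: o-=.4
    if ax<1.5:press+=.7
    elif ax>3.6:press-=.7
ctrl.pause(.15)
sc=ctrl.capture('scene');cv2.imwrite('pics/s4.png',cv2.resize(sc['color'][140:280,160:330],(800,600),interpolation=2)[:,:,::-1])
E
```

```text
1 32.15 [1.79 0.28 2.99] ax 2.6 lat 0.34 [ 0.28 -0.03  0.15] 2.3 3.5
2 32.85 [1.72 0.   2.84] ax 2.31 lat 0.07 [0.32 0.02 0.13] 2.3 3.5
3 33.55 [1.89 0.26 3.58] ax 3.06 lat 0.32 [0.26 0.   0.11] 1.9 3.5
4 34.25 [1.8  0.02 2.97] ax 2.43 lat 0.09 [0.29 0.02 0.11] 1.9 3.5
5 34.94 [ 1.48 -0.07  3.07] ax 2.44 lat -0.02 [0.32 0.08 0.06] 1.5 3.5
6 35.63 [ 0.71 -0.36  3.11] ax 2.29 lat -0.33 [0.35 0.09 0.09] 1.1 3.5
7 36.33 [1.12 0.64 2.57] ax 2.46 lat 0.68 [0.32 0.07 0.08] 0.7000000000000001 3.5
8 37.04 [1.4  1.21 2.61] ax 2.84 lat 1.26 [0.37 0.07 0.09] 0.7000000000000001 3.5
```

View pics/s4.png

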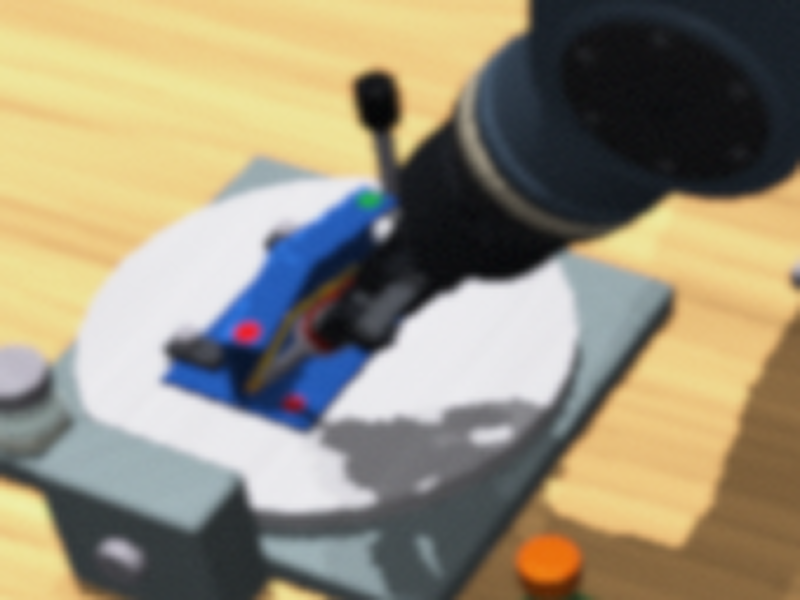

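The nose sits at the red end of the seam, at about (250,392), with the lip clear. Now I retract and return the stylus, lowering it with force checks.

```bash
python3 - <<'E'
from g import *
import sys
np.set_printoptions(precision=2,suppress=True)
t=tip()
ctrl.move_l(tcp(t-az*8),feed=25);ctrl.move_l(tcp(t-az*95),feed=100)
ctrl.move_l(tcp(t-az*95+[0,0,110]),feed=150)
ctrl.reach([574.1,200.4,315],down(-0.28));ctrl.move_l([574.1,200.4,250],feed=120);ctrl.pause(.4)
f0=force();print(S()['clock'],S()['tool_pos'],f0)
for z in list(range(225,134,-10))+[132,130,129]:
    ctrl.move_l([574.1,200.4,z],feed=60);f=force(2)-f0
    if np.abs(f).max()>1.5:print(z,f)
    if np.abs(f).max()>6:print('STOP');sys.exit()
s=S();print(s['clock'],s['tool_pos'],force()-f0)
E
```

```text
42.0 [574.13 200.41 250.08] [-0.12 -0.01 -0.93]
46.6 [574.09 200.41 128.98] [ 0.29  0.14 -0.06]
```

```bash
python3 - <<'E'
from g import *
np.set_printoptions(precision=2,suppress=True)
ctrl.move_l([574.1,200.4,128.4],feed=20);print(force())
ctrl.command_gripper(55,20);ctrl.pause(.3)
ctrl.move_l([574.1,200.4,260],feed=100)
ctrl.reach([400,330,300],down(0.3));ctrl.pause(.5)
t=ctrl.capture('top');s=ctrl.capture('scene');print(S()['clock'])
o=np.zeros((600,800,3),np.uint8)
o[:280,:600]=np.clip(cv2.resize(t['color'][210:280,145:295],(600,280))*2.2,0,255)
o[280:,:400]=cv2.resize(s['color'][200:280,350:450],(400,320));o[280:,400:]=cv2.resize(np.clip(t['color'][150:320,380:550]*1.9,0,255).astype(np.uint8),(400,320))
cv2.imwrite('pics/f.png',o[:,:,::-1])
E
```

```text
[ 0.32  0.32 -0.67]
50.7
```

View pics/f.png

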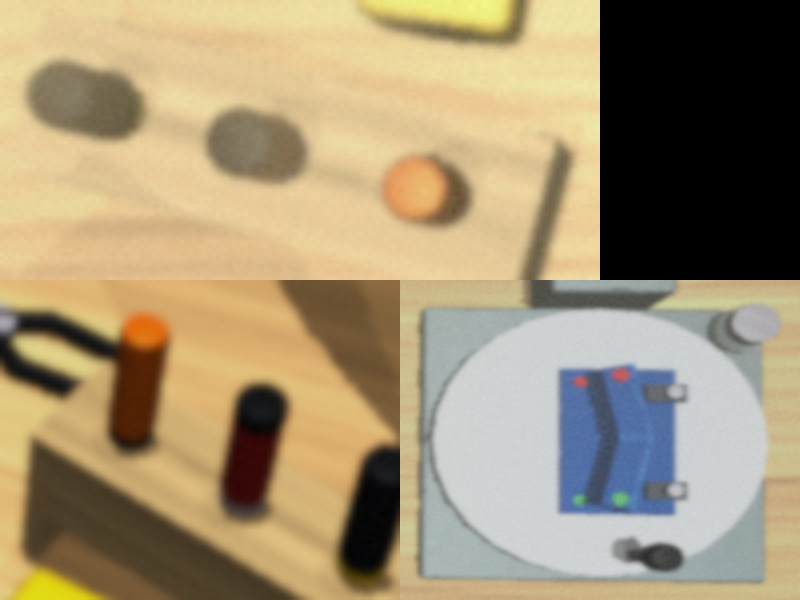

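The stylus is upright in its own hole, with its cap at (240,143) as at the start. The table is at its stop and the other things shown have not moved.

```bash
python3 -c "
from station import ctrl;print(ctrl.job_done())"
```

```text
the job is handed in; nothing more can be done
None
```

The job is handed in (verdict not shown): table at its next stop, seam burnished green to red in eight short back-to-back moves with brief pauses (not one unbroken stroke, though force readings showed the nose pressed throughout), stylus back upright in its own hole, nothing else seen moved, last clock reading 50.7 s of 72 s.

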